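# Bolt the long squeegee case

## Task

Two wooden cases lie on the table, each with a barrel bolt on its lid standing drawn back. Bolt the long case shut so it can be carried: push its bolt across by the knob, fully home through its keeper, and let go. Leave the bolt of the short case drawn.

Things in the scene. Friction and masses are not known exactly. Their poses are not given: they have to be found in the camera images.
- long_case: Fixed plywood case, 380 mm long (its y), 150 wide (x), 70 high; origin: centre of its underside, z up. Its bolt goes home along +y, roughly to the robot's left. On top, along its y axis at x = 0: steel guide straps at y = -60 and 33 mm, and the keeper, a like strap 16 mm long, at y = 70 on the fixed board beyond the lid's end. Straps are 45 mm wide with their feet, 90.5 high over the table.
- long_case_knob (a point): Top centre of the upright knob on the long case's bolt, 125 mm above the table; moves with the bolt. The knob is a dark steel cylinder 16 mm across, its top 30 mm clear of everything: pinch it across the rod or push it from behind. It stands on a dark rod 12 mm thick, axis 81 mm above the table, at y = travel - 40 mm in the case's frame. z up, y as the case's.
- long_case_bolt (a joint): Travel of the long case's bolt, m: 0 = drawn right back, 0.056 = fully home at its stop; starts from 0 to 0.010. Slides straight along the case's +y against about 3 N of friction and stays where it is left. The tip meets the keeper at 0.022, is level with its far side at 0.038 and stands 18 mm out beyond it at 0.056.
- short_case_bolt (a joint): Travel in m of the same kind of bolt on the other case, which is made alike but only 240 mm long (150 wide, 70 high) and lies to the left or the right of the long one. 0 = drawn right back, 0.056 = fully home; starts from 0 to 0.010 and must stay drawn, its tip (keeper at 0.022) outside its keeper.

How it is judged:
At the end, for the whole second after the job is handed in: The long case's bolt is home through its keeper (travel over 42 mm of 56: the tip at least 4 mm out of the keeper's far side) and the short case's bolt is still drawn (travel under 20 mm, its tip outside its keeper) (value of joint long_case_bolt above 0.042 m and value of joint short_case_bolt below 0.02 m); the robot touches nothing.
It fails at once if the short case's bolt is pushed into its keeper (value of joint short_case_bolt above 0.022 m).
It also fails if it takes over 26 s, if anything falls off the work surface, if the arm or the gripper's body presses on something with over 40 N, if the wrist force passes 120 N, or if a joint passes its speed limit or range.

## Robot

A 6-joint arm with a two-finger parallel gripper is mounted at the origin on a cart in front of the work surface, level with it; the furniture and walls round the work are solid. World frame = base frame: x ahead of the robot, y to its left, z up, the work surface at z = 0. Lengths are in m, angles in rad, forces in N, time in s.
With the tool pointing down it reaches from about 0.425 to 0.925 m from the base axis. Payload 12.5 kg.
Tool frame: the origin (TCP) lies midway between the tips of the shut fingers; the grasp point (between the pads) lies 19 mm behind it; z points along the fingers, y is the line along which they close (so a half turn about z gives the same grasp; the last joint's range is limited). The gripper opens to 85 mm and grips with 20 to 120 N. Pads are 22 mm wide; open, the fingers measure 114 mm over their backs; the gripper's body (76 mm by 85 mm) begins 54 mm behind the grasp point. The pads swing forward as they close: fully open they stand 13 mm farther back than shut.
Start: joints at [-1.311, 0.491, 1.559, -0, 1.092, -0.106], TCP at [0.224, -0.584, 0.231] pointing down, gripper open.
Joint ranges: [-3.1, 3.1], [-0.84, 2.19], [0.05, 2.79], [-1.13, 4.28], [0.06, 2.93], [-2.69, 2.69]. Speed limits (rad/s): [2.22, 2.22, 2.79, 3.14, 3.14, 3.14].

## Interface

Orientations are given as [roll, pitch, yaw] about the fixed x, y, z axes, in that order (R = Rz(yaw) Ry(pitch) Rx(roll)).
In Python, from station import bot gives the robot as it stands. The module is installed in compiled form; this text tells all that it offers.
- The arm moves only by the shell command python3 -m jog 'ROWS' [FORCE]. ROWS is JSON, a list that holds one entry, the list of rows, each a list of 7 numbers: the shift along the world's x, y, z in mm, then the turn, a rotation vector about the world's x, y, z in degrees, then the opening, from 0 (shut) to 1 (fully open). A call has 1 to 12 rows; each row is the pose to reach, as a shift and turn from the pose commanded when the call began; what a row does not reach only later rows make up. A row lasts 1/10 s, in which the tool goes at most 50 mm and 8.59 degrees, less where a joint would pass 70% of its speed; a pose out of reach is approached as far as the arm can. A call with a gripper value outside its range is refused whole. The fingers move at their own pace and stop on an object; FORCE is the grip in N (left out, the last holds). Time passes only in rows, so rows that repeat a pose let the fingers close. It gives the time, the measured TCP pose, the force, the opening and the grip force at its end, in the units of the state.
- bot.state(): the state, without advancing time (a new reading comes with each control period).
- bot.grab_frame(name): name is "scene" or "top" or "wrist"; returns the picture (400x640x3 uint8, red, green, blue); there is no depth.
- bot.calibration(name): a dict with "fx", "fy", "cx", "cy" (pixels), "position" and "attitude" of the camera in the world. Camera axes: x right, y up, looking along -z (the intrinsics and any distortion apply to the point x, -y, -z); pixel columns grow to the right and rows downward; lengths in m; the calibration is good to about 2 mm. The wrist camera is an equidistant fisheye: a pixel r from the principal point sees the ray r / f radians off the axis. A picture is of the moment at which its call begins: read the wrist's pose just before it. calibration takes no time and is no camera call; for the wrist camera it gives the pose at the moment of the call.
- bot.job_done(): hands the job in; it is judged then, once.
Trained networks look in the newest picture that a camera, given by its name, has taken for a name from the list of things; names that differ only in an ending like _2 or _b are one class to them, and where a whole thing is asked for, a point or a joint stands for the part that bears it (a point fixed in the world has none). Each returns a list of dicts, best first, with "score" (0 to 1); they miss things now and then, are a little off and sometimes report something else, mostly with a low value. They report only what shows in the picture. A call takes as long as a camera call.
- bot.cut_out(camera, query): "pixels" (400x640 bool, what is visible of it) and "bbox" ([left, top, right, bottom] in pixels, round what is visible of it).
- bot.pinpoint(camera, query): "location" ([column, row] in pixels: a listed point, or the origin of a listed thing).
The state is a dict: "time": time; "joint_pos": joint angles; "dq": joint speeds; "effort": joint torques, N m; "position": TCP position; "ee_rot": TCP orientation; "ft_force": force on the tool from outside, world axes, zero at the start; "wrist_torque": the same for the moment, N m; "width": opening from 0.0 (shut) to 1.0 (fully open); "grip_force": force on a finger pad.
Only numpy, scipy, OpenCV 4.12 (cv2) and the standard library are available. Lean on these libraries where they do the work, as an engineer would, in place of code of your own. Each camera call takes 0.05 s, during which the arm holds its last target. There are 200 camera calls.

## Working session

There is one attempt and no reset: what is moved stays moved. The work goes in short steps, Python scripts to look and compute and a shell command to move; the robot and the scene stay as the last step left them, time stands still between calls to the robot, and variables do not carry over. Pictures are saved under pics/ and viewed, at most 10 in all, crops included, and the job is handed in when it is done.

```bash
mkdir -p pics; cat > h.py <<'E'
import numpy as np, cv2
from scipy.spatial.transform import Rotation as R
from station import bot
def rot(a):
    a=np.array(a,float)
    if a.shape==(3,3): return a
    return R.from_euler('xyz',a).as_matrix() if a.size==3 else R.from_quat(a).as_matrix()
def at_z(name,px,z,c=None):
    c=c or bot.calibration(name)
    u=(px[0]-c['cx'])/c['fx']; v=(px[1]-c['cy'])/c['fy']
    if name=='wrist':
        t=np.hypot(u,v); s=np.sin(t)/t if t>1e-9 else 1
        d=np.array([u*s,-v*s,-np.cos(t)])
    else: d=np.array([u,-v,-1])
    d=rot(c['attitude'])@d; p=np.array(c['position'])
    return p+d*(z-p[2])/d[2]
E
python3 - <<'E'
from h import *
for n in ['top','scene']:
    im=bot.grab_frame(n); cv2.imwrite(f'pics/{n}1.png',im[:,:,::-1])
    print(n,bot.calibration(n))
    for q,z in [('long_case_knob',.125),('long_case',0),('short_case_bolt',0.1)]:
        for r in bot.pinpoint(n,q)[:3] if q!='short_case_bolt' else []:
            print(q,r['score'],r['location'],at_z(n,r['location'],z))
    for q in ['long_case','long_case_bolt','short_case_bolt']:
        for r in bot.cut_out(n,q)[:3]: print('cut',q,r['score'],r['bbox'])
s=bot.state();print(s['time'],s['position'],s['ee_rot'],s['width'])
E
```

```text
top {'fx': 513.2102946939908, 'fy': 513.2102946939908, 'cx': 309.072443403635, 'cy': 199.98207650563873, 'position': array([ 0.45977845, -0.01932366,  1.18702869]), 'attitude': array([ 0.10249879, -0.0242045 , -1.56328563])}
long_case_knob 0.79 [397.7, 187.2] [ 0.59801737 -0.22973875  0.125     ]
long_case 0.8 [367.6, 200.7] [ 0.58180578 -0.18367329  0.        ]
cut long_case 0.89 [281.6, 138.9, 465.5, 261.9]
cut long_case 0.2 [186.6, 219.0, 254.1, 235.4]
cut long_case_bolt 0.66 [358.5, 176.2, 425.9, 202.7]
cut short_case_bolt 0.93 [183.8, 218.8, 253.5, 236.1]
scene {'fx': 387.8755407434651, 'fy': 387.8755407434651, 'cx': 315.83923632835274, 'cy': 199.9276091779587, 'position': array([0.30872158, 0.43466202, 0.76492014]), 'attitude': array([ 0.70212654,  0.00766337, -2.66460593])}
long_case_knob 0.46 [334.0, 147.3] [ 0.59932922 -0.21350938  0.125     ]
long_case 0.71 [332.2, 188.0] [ 0.59136338 -0.19396405  0.        ]
cut long_case 0.56 [290.6, 121.2, 369.5, 254.2]
cut long_case 0.2 [333.1, 137.4, 341.0, 173.4]
cut long_case_bolt 0.49 [331.0, 138.9, 342.9, 182.5]
cut short_case_bolt 0.87 [259.3, 263.5, 316.2, 326.7]
0.6 [ 0.22361831 -0.58364256  0.23130344] [ 3.14152315e+00 -4.36971168e-05  3.65818570e-01] 1.0010414013900628
```

View pics/top1.png

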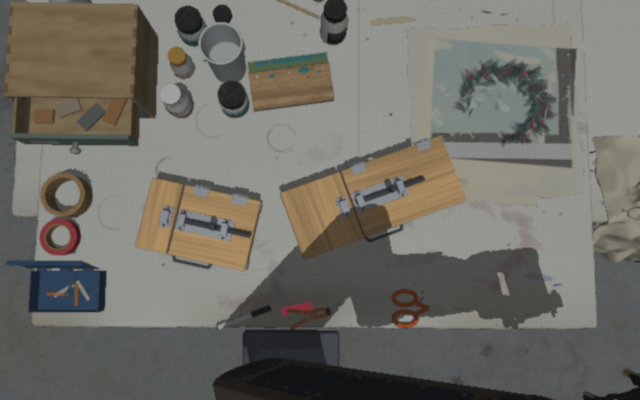

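View pics/scene1.png

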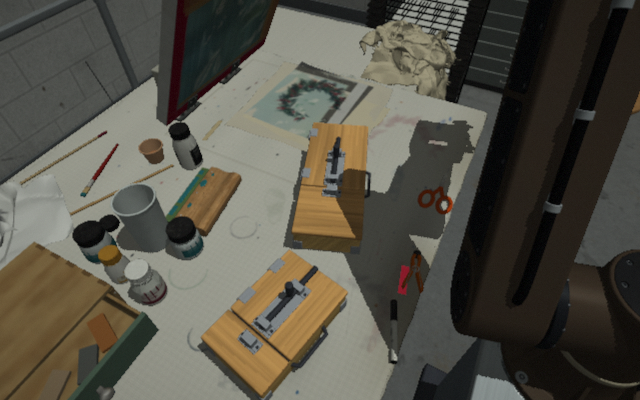

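The top view shows the long case on the right (about 282–466, 139–262), with its rod from (358,202) to (426,177) and its keeper near (343,206). The short case is on the left. I'll refine the axis and knob next.

```bash
python3 - <<'E'
from h import *
im=bot.grab_frame('top')
m=bot.cut_out('top','long_case')[0]['pixels'].astype(np.uint8)
b=bot.cut_out('top','long_case_bolt')[0]['pixels'].astype(np.uint8)
k=bot.pinpoint('top','long_case_knob')
print([(r['score'],r['location']) for r in k])
def axis(mask,z):
    P=np.array([at_z('top',(x,y),z,C)[:2] for y,x in np.argwhere(mask)]); c=P.mean(0)
    w,v=np.linalg.eigh(np.cov((P-c).T)); d=v[:,1]*np.sign(v[1,1]); return c,d,np.degrees(np.arctan2(d[1],d[0]))
C=bot.calibration('top')
print('case',axis(m,.07)); print('bolt',axis(b,.085))
cv2.imwrite('pics/topc.png',cv2.resize(im[125:275,270:480,::-1],None,fx=3.8,fy=3.8,interpolation=cv2.INTER_CUBIC))
print(at_z('top',k[0]['location'],.125))
for p in [(343,206),(386,189)]: print(p,at_z('top',p,.09))
E
```

```text
[(0.92, [396.2, 187.0])]
case (array([ 0.58447639, -0.18598856]), array([-0.35084235,  0.93643454]), np.float64(110.53884568772148))
bolt (array([ 0.59984989, -0.22305695]), array([-0.34706565,  0.93784084]), np.float64(110.3079415300643))
[ 0.59840624 -0.22658649  0.125     ]
(343, 206) [ 0.56056855 -0.11810533  0.09      ]
(386, 189) [ 0.59838046 -0.21122283  0.09      ]
```

View pics/topc.png

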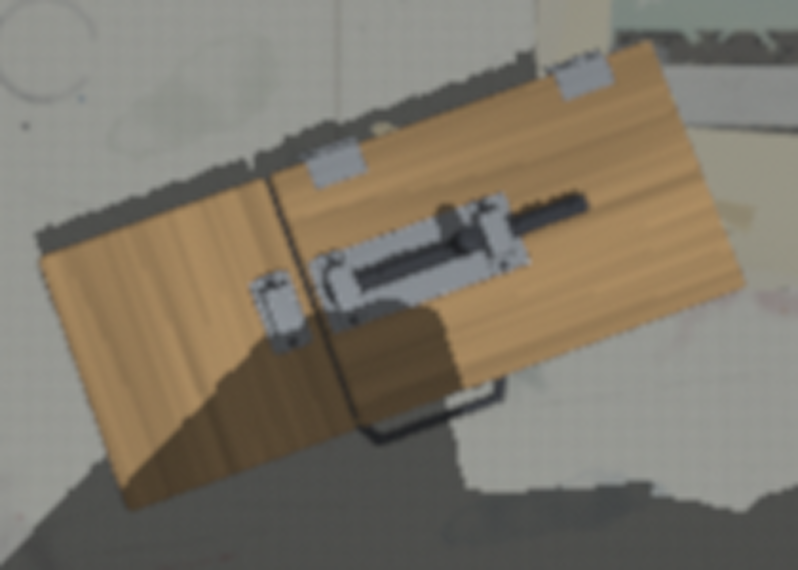

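The crop shows the knob's top at about (394,187) in the full picture. It lies on the case axis with travel near 0, and the home direction is (-0.35, 0.937). The tool yaw already lines up with the bolt, so I'll straddle the knob along the rod and check with the wrist camera above it.

```bash
python3 -m jog '[[[31,30,0,0,0,0,1],[63,60,0,0,0,0,1],[94,90,0,0,0,0,1],[125,120,0,0,0,0,1],[157,150,0,0,0,0,1],[188,180,0,0,0,0,1],[219,210,0,0,0,0,1],[250,240,0,0,0,0,1],[281,270,0,0,0,0,1],[313,300,-10,0,0,0,1],[344,330,-20,0,0,0,1],[375,357,-30,0,0,0,1]]]' 30
python3 -m jog '[[[0,0,0,0,0,0,1],[0,0,0,0,0,0,1],[0,0,0,0,0,0,1]]]'
python3 - <<'E'
from h import *
s=bot.state(); c=bot.calibration('wrist'); im=bot.grab_frame('wrist'); cv2.imwrite('pics/w1.png',im[:,:,::-1])
for r in bot.pinpoint('wrist','long_case_knob')[:2]: print(r['score'],r['location'],at_z('wrist',r['location'],.125,c))
print(s['position'],s['ee_rot'],s['ft_force'])
E
```

```text
time: 2.0
position: [0.5998, -0.225, 0.2012]
ee_rot: [3.141, -0.0, 0.366]
ft_force: [0.7, -1.3, -0.4]
width: 1.002
grip_force: 0.0
time: 2.3
position: [0.5981, -0.2272, 0.2015]
ee_rot: [3.141, 0.0, 0.365]
ft_force: [-0.1, -0.3, 0.7]
width: 1.005
grip_force: 0.0
0.83 [309.7, 207.4] [ 0.59752453 -0.21976058  0.125     ]
[ 0.59814573 -0.22723988  0.20154751] [3.14131007e+00 3.76775129e-05 3.65314459e-01] [-0.10369673 -0.26293479  0.66334714]
```

View pics/w1.png

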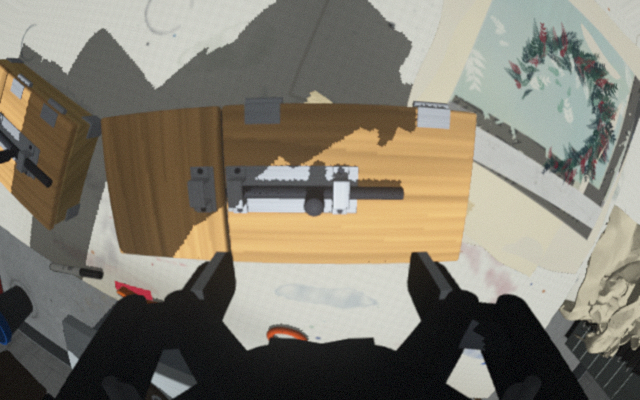

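The wrist view shows the knob's top at (314,207), midway between the fingers, with the guides on either side of it. TCP and knob agree within a few mm, so I'll descend and pinch.

```bash
python3 -m jog '[[[0,1,-25,0,0,0,1],[0,2,-50,0,0,0,1],[0,3,-75,0,0,0,1],[0,3,-92,0,0,0,1],[0,3,-102,0,0,0,1],[0,3,-102,0,0,0,0.6],[0,3,-102,0,0,0,0],[0,3,-102,0,0,0,0],[0,3,-102,0,0,0,0],[0,3,-102,0,0,0,0],[0,3,-102,0,0,0,0],[0,3,-102,0,0,0,0]]]' 30
```

```text
time: 3.6
position: [0.5987, -0.2237, 0.1001]
ee_rot: [3.141, -0.001, 0.366]
ft_force: [-2.2, 1.5, 7.3]
width: 0.17
grip_force: 29.2
```

The opening of 0.17 (about 15 mm) means the knob is held. Next I'll slide it 50 mm along (-0.35, 0.937).

```bash
python3 -m jog '[[[-2,5,0,0,0,0,0],[-4,10,0,0,0,0,0],[-5,14,0,0,0,0,0],[-7,19,0,0,0,0,0],[-9,24,0,0,0,0,0],[-11,28,0,0,0,0,0],[-12,33,0,0,0,0,0],[-14,38,0,0,0,0,0],[-16,43,0,0,0,0,0],[-17,47,0,0,0,0,0],[-17,47,0,0,0,0,0],[-17,47,0,0,0,0,0]]]'
```

```text
time: 4.8
position: [0.5812, -0.1763, 0.1]
ee_rot: [-3.141, 0.0, 0.366]
ft_force: [-3.9, 0.6, 11.8]
width: 0.174
grip_force: 30.0
```

```bash
python3 -m jog '[[[-1,2,0,0,0,0,0],[-1,4,0,0,0,0,0],[-2,5,0,0,0,0,0],[-2,5,0,0,0,0,0]]]'
```

```text
time: 5.2
position: [0.5795, -0.1717, 0.1]
ee_rot: [3.141, -0.0, 0.366]
ft_force: [-1.3, -2.0, 9.6]
width: 0.175
grip_force: 29.8
```

```bash
python3 - <<'E'
from h import *
im=bot.grab_frame('top'); cv2.imwrite('pics/t2.png',cv2.resize(im[125:275,270:480,::-1],None,fx=3.8,fy=3.8,interpolation=cv2.INTER_CUBIC))
s=bot.state();print(s['position'],s['ft_force'])
E
```

```text
[ 0.57948063 -0.17176882  0.10006374] [-3.31364123 -2.3131697   9.66395569]
```

Total slide is about 55 mm. I'll open, rise and verify.

```bash
python3 -m jog '[[[0,0,0,0,0,0,0.5],[0,0,0,0,0,0,1],[0,0,0,0,0,0,1],[0,0,0,0,0,0,1],[0,0,0,0,0,0,1],[0,0,20,0,0,0,1],[0,0,50,0,0,0,1],[0,0,85,0,0,0,1],[0,0,120,0,0,0,1],[0,0,120,0,0,0,1],[0,0,120,0,0,0,1]]]'
python3 - <<'E'
from h import *
s=bot.state(); c=bot.calibration('wrist'); im=bot.grab_frame('wrist'); cv2.imwrite('pics/w2.png',im[:,:,::-1])
for r in bot.pinpoint('wrist','long_case_knob')[:2]: print(r['score'],r['location'],at_z('wrist',r['location'],.125,c))
print(s['position'],s['ft_force'],s['width'])
E
```

```text
time: 6.35
position: [0.5796, -0.1716, 0.2197]
ee_rot: [3.141, -0.001, 0.366]
ft_force: [0.6, -0.4, -1.0]
width: 1.0
grip_force: 0.0
0.55 [319.2, 203.2] [ 0.57934993 -0.17150417  0.125     ]
[ 0.57957628 -0.17160356  0.21971673] [ 0.60003663 -0.39881126 -1.03250083] 0.9997077727314488
```

View pics/w2.png

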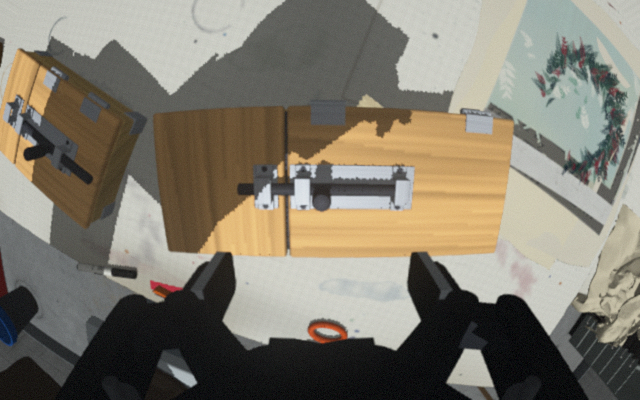

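The rod tip shows at (238,189), about 17 mm past the keeper's far side at (256,188). The short case's bolt is still drawn, and the gripper is clear.

```bash
python3 -c "
from station import bot
print(bot.job_done())"
```

```text
the job is handed in; nothing more can be done
None
```

The long case's bolt is home, its tip about 17 mm past the keeper by the wrist camera; the short case's bolt was left drawn, the gripper is clear, and the job was handed in at about 6.4 s (no verdict came back).

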